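# Clamp a fan pulley in the bench screw clamp

## Task

Slide the fan pulley along the mat, without lifting it, fully home against both steel stop posts of the screw clamp. Then wind the clamp's crank clockwise (seen from above) until it comes to its stop, so that the pad holds the pulley pressed tight in that place, and let go. Leave the spanner, the copper-wire spool and the roll of black tape on the mat where they lie.

Things in the scene. Friction and masses are not known exactly. Their poses are not given: they have to be found in the camera images.
- pulley_centre (a point): centre (half-way up, 17 mm above its underside) of the pressed-steel fan pulley: a disc 131 mm in diameter and 34 mm thick, with a raised flat steel ring (112 mm outside, 60 mm inside) on its upper side, lying flat on the mat, about 0.6 kg, friction on the mat about 0.6 (it takes 3 to 6 N to slide it)
- pulley: the same pulley; origin at the centre of its underside, z up along its axis
- home (a point): where pulley_centre lies when the pulley touches both stop posts: 17 mm above the mat, 42 mm in front of the screw axis
- clamp: the fixed grey screw clamp: foot, column and overarm. Origin on the mat straight below the screw axis, z up; its +x axis is the direction in which the pulley is pushed home (towards the column). The foot is 12 mm high and spans x = 11 to 96 mm, y = -75 to +75 mm. Nothing but the crank stands higher than 94 mm above the mat
- column_top (a point): middle of the top of the clamp's column, 92 mm above the mat, at x = 61 mm in the clamp's frame; the column is 34 mm (x) by 36 mm (y). The overarm, 30 mm wide, runs forward from it to 19 mm beyond the screw axis; its underside is 68 mm above the mat
- post_left (a point): centre of the top of the upright round steel stop post at x = +14 mm, y = +47 mm in the clamp's frame: 16 mm in diameter, 44 mm high, fixed to the foot
- post_right (a point): centre of the top of the upright round steel stop post at x = +14 mm, y = -47 mm in the clamp's frame: 16 mm in diameter, 44 mm high, fixed to the foot
- screw_axis (a point): point on the vertical screw axis at the top of the overarm, 94 mm above the mat
- clamp_crank (a joint): angle of the crank, rad: grows as it is wound clockwise seen from above, which lowers the screw 8 mm a turn; 0 = fully up, 12.0 = hard stop (tight). Starts between 0 and 2.5, so it needs about 1.5 to 1.9 turns. At 0 the crank's arm points along the clamp's +x axis. Friction 0.08 N m (1.6 N at the pin); it stays where it is left
- crank_pin (a point): middle of the upright black crank pin, 16 mm diameter, 46 mm high, 50 mm from the screw axis on the steel crank arm: 23 mm above the arm's top, 23 mm below the pin's top; 149 mm above the mat with the crank at 0, 134 mm at the stop. The arm is 10 mm thick, 18 mm wide; its hub rises 3 mm above it. Closed fingertips can push the pin round from behind, moving on the 50 mm circle
- pad: the dark round pressure pad, 24 mm across, at the screw's lower end; it does not turn. Origin on the screw axis 44 mm below the pad's underside. With the screw fully up the underside is 44 mm above the mat, 10 mm above the pulley's top. The pad gives on a spring (3 N/mm, 3 N preload); the screw drops 15.3 mm in all, so at the stop it presses the pulley with about 19 N
- spanner: bystander: steel combination spanner 174 mm long, 30 mm wide, 7 mm thick; origin under its middle, long axis along its y
- spool: bystander: small spool of copper wire, 57 mm diameter, 50 mm high; origin at the centre of its underside
- tape: bystander: roll of black tape, 67 mm diameter, 19 mm high; origin at the centre of its underside

How it is judged:
By the outcome, as a careful person would: the job done as asked, in the order asked, and still so for the second after the job is handed in, with the robot touching nothing.
It also fails if it takes over 69 s, if anything falls off the work surface, if the arm or the gripper's body presses on something with over 40 N, if the wrist force passes 120 N, or if a joint passes its speed limit or range.

## Robot

A 7-joint arm with a two-finger parallel gripper is mounted at the origin on a cart in front of the work surface, level with it; the furniture and walls round the work are solid. World frame = base frame: x ahead of the robot, y to its left, z up, the work surface at z = 0. Lengths are in m, angles in rad, forces in N, time in s.
With the tool pointing down it reaches from about 0.35 to 0.9 m from the base axis. Payload 8.1 kg.
Tool frame: the origin (TCP) lies between the finger pads; the fingertips stand 22 mm ahead of it and the grasp point (between the pads) lies 3 mm ahead of it; z points along the fingers, y is the line along which they close (so a half turn about z gives the same grasp; the last joint's range is limited). The gripper opens to 85 mm and grips with 20 to 120 N. Pads are 22 mm wide; open, the fingers measure 114 mm over their backs; the gripper's body (76 mm by 85 mm) begins 54 mm behind the grasp point. The pads swing forward as they close: fully open they stand 13 mm farther back than shut.
Start: joints at [-1.382, 0.434, 0.025, 1.573, -0.012, 1.134, -0.075], TCP at [0.18, 0.599, 0.253] pointing down, gripper open.
Joint ranges: [-2.62, 2.62], [-0.44, 2.09], [-1.27, 1.32], [0.08, 2.57], [-1.32, 4.46], [0.12, 2], [-2.74, 2.74]. Speed limits (rad/s): [2.22, 2.22, 3.01, 3.01, 3.14, 3.14, 3.14].

## Interface

Orientations are given as a rotation vector (axis times angle).
In Python, from workcell import get_state, camera, hand_in gives the robot as it stands.
- The arm moves only by the tool move_arm, never from a script. Its arguments are lists of equal length, an entry for each row: "dp": the shift along the tool's x, y, z in m, a list of three; "angular": the turn, a rotation vector about the tool's x, y, z in rad, a list of three; "hand": the finger opening in m, from 0 to 0.0854. In form: {"dp": [[tx, ty, tz], ...], "angular": [[ax, ay, az], ...], "hand": [hand, ...]}. A call has 1 to 8 rows; each row is the pose to reach, as a shift and turn from the pose commanded when the call began, along the tool's axes at that moment; what a row does not reach only later rows make up. A row lasts 1/10 s, in which the tool goes at most 50 mm and 8.59 degrees, less where a joint would pass 70% of its speed; a pose out of reach is approached as far as the arm can. A call with a gripper value outside its range is refused whole. The fingers move at their own pace and stop on an object; the grip force is fixed at half the most. Time passes only in rows, so rows that repeat a pose let the fingers close. It gives the time, the measured TCP pose, the force, the opening and the grip force at its end, in the units of the state.
- get_state(): the state, without advancing time (a new reading comes with each control period).
- camera(name): name is "scene" or "top"; returns a dict with "pixels" (384x512x3 uint8, red, green, blue), "range_z" (384x512 float32, m along the optical axis (not along the pixel's ray), 0 where there is no reading), "mtx" (3x3 intrinsics, pixels), "distortion" ([k1, k2, p1, p2, k3] as OpenCV has them; the pictures are not rectified), "world_to_cam" (4x4, takes a point from world to camera coordinates). Camera axes: x right, y down, z forward; pixel columns grow to the right and rows downward; lengths in m; the calibration is good to about 2 mm. A picture is of the moment at which its call begins.
- hand_in(): hands the job in; it is judged then, once.
The state is a dict: "time_s": time; "joints": joint angles; "joint_vel": joint speeds; "joint_torque": joint torques, N m; "eef_pos": TCP position; "tool_rot": TCP orientation; "wrist_force": force on the tool from outside, world axes, zero at the start; "moment": the same for the moment, N m; "finger_gap": finger opening in m; "gripper_force": force on a finger pad.
Only numpy, scipy, OpenCV 4.12 (cv2) and the standard library are available. Lean on these libraries where they do the work, as an engineer would, in place of code of your own. Each camera call takes 0.05 s, during which the arm holds its last target. There are 200 camera calls.

## Working session

There is one attempt and no reset: what is moved stays moved. The work goes in short steps, Python scripts to look and compute and a tool call to move; the robot and the scene stay as the last step left them, time stands still between calls to the robot, and variables do not carry over. Pictures are saved under pics/ and viewed, at most 10 in all, crops included, and the job is handed in when it is done.

Besides the shell and the picture viewer there is one more tool, called after "Call:" as name(argument=value, ...) on one line, values as JSON. move_arm: Moves the arm, as the interface text tells. Its arguments: {"type":"object","properties":{"dp":{"type":"array"},"angular":{"type":"array"},"hand":{"type":"array"}},"required":["dp","angular","hand"]}

```bash
mkdir -p pics
cat > h.py <<'E'
import numpy as np, cv2
from workcell import get_state, camera, hand_in
from scipy.spatial.transform import Rotation as R
def cloud(c):
    K,d,T=c["mtx"],np.array(c["distortion"]),np.array(c["world_to_cam"])
    h,w=c["range_z"].shape
    u,v=np.meshgrid(np.arange(w),np.arange(h))
    p=cv2.undistortPoints(np.stack([u,v],-1).reshape(-1,1,2).astype(np.float64),np.array(K),d).reshape(h,w,2)
    z=c["range_z"][...,None].astype(float)
    P=np.concatenate([p*z,z],-1)
    W=(P-T[:3,3])@T[:3,:3]
    W[c["range_z"]==0]=np.nan
    return W
E
python3 - <<'E'
from h import *
ims=[]
for n in("top","scene"):
    c=camera(n); np.savez(n+"0.npz",**c); cv2.imwrite(f"pics/{n}0.png",c["pixels"][...,::-1])
    T=np.array(c["world_to_cam"]); print(n,-T[:3,:3].T@T[:3,3])
s=get_state(); print(s)
E
```

```text
top [ 0.41480826 -0.04212407  1.11913535]
scene [-0.18493198 -0.39282914  0.74833327]
{'time_s': 0.1, 'joints': array([-1.38160032,  0.43514214,  0.02494376,  1.5740247 , -0.0115985 ,
        1.13399296, -0.07507115]), 'joint_vel': array([ 5.86953854e-05, -2.10461228e-03,  1.01943992e-03, -2.47005191e-03,
       -4.52712385e-04,  6.11079708e-04,  1.05260923e-04]), 'joint_torque': array([ 3.06126050e-03, -6.71750021e+01,  1.02804635e+00, -3.16902423e+01,
        1.57860870e-02,  7.19055926e-03, -5.46944570e-07]), 'eef_pos': array([0.17970399, 0.59815816, 0.25260382]), 'tool_rot': array([-4.56734919e-01, -3.10812349e+00,  2.22979080e-03]), 'wrist_force': array([0.15232807, 0.29019691, 0.24951325]), 'moment': array([ 0.02386617, -0.02539621, -0.05111323]), 'gripper_force': 0.0, 'finger_gap': 0.08554954553675134}
```

View pics/top0.png

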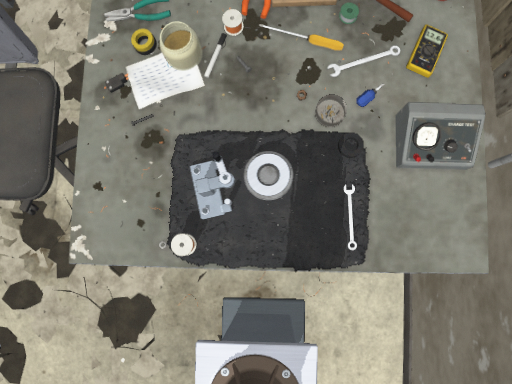

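View pics/scene0.png

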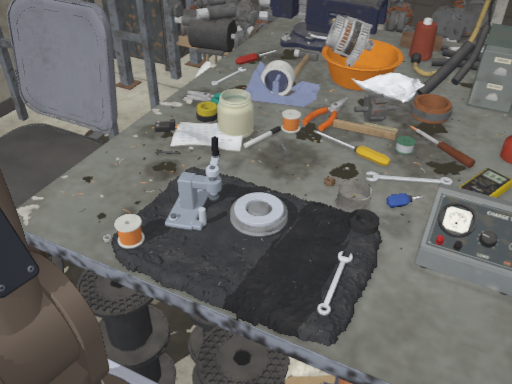

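The top view shows the clamp at about px (211,190), with its column to the left and screw axis near (225,178). The pulley is at (269,175), the spool at (183,244), the spanner at (350,217) and the tape at (349,146). The scene view agrees. Next I'll measure them.

Run:
```python
from h import *
c=dict(np.load("top0.npz")); W=cloud(c)
print("corners",W[10,10],W[10,500],W[370,10],W[370,250])
for u,v in[(269,175),(254,175),(284,175),(183,244),(350,217),(349,146),(205,200),(225,178),(219,160),(210,173),(227,202),(300,230),(240,140)]: print((u,v),W[v,u].round(4))
im=c["pixels"]
cr=cv2.resize(im[130:260,150:310][...,::-1],None,fx=4,fy=4,interpolation=cv2.INTER_CUBIC)
z=W[130:260,150:310,2]; zz=cv2.applyColorMap((np.clip(np.nan_to_num(z)/.18,0,1)*255).astype(np.uint8),cv2.COLORMAP_JET)
cv2.imwrite("pics/crop.png",cr)
# pulley
P=W.reshape(-1,3); x,y,zc=P.T
g=W[175,269]
m=(abs(zc-.034)<.005)&(np.hypot(x-g[0],y-g[1])<.075); q=P[m]
(cx,cy),r=cv2.minEnclosingCircle(q[:,:2].astype(np.float32)); print("ring",cx,cy,r,q.mean(0),m.sum())
# map of heights
np.set_printoptions(linewidth=250)
print((z[20:100:2,36:90:2]*1000).round().astype(int))
```

```text
corners [ 1.60136067  1.38913609 -0.81962745] [ 1.04613034 -0.64262614  0.09488452] [-0.23699501  1.20900996 -0.8200746 ] [0.08498456 0.01260948 0.01297847]
(269, 175) [ 0.5898 -0.0255  0.0321]
(254, 175) [0.5887 0.0136 0.0344]
(284, 175) [ 0.5904 -0.0646  0.0329]
(183, 244) [0.4047 0.2002 0.0006]
(350, 217) [ 0.4862 -0.2423  0.0015]
(349, 146) [ 0.6793 -0.2406 -0.0023]
(205, 200) [0.5229 0.1437 0.0102]
(225, 178) [0.5655 0.0782 0.1261]
(219, 160) [0.6076 0.0932 0.1332]
(210, 173) [0.5957 0.1329 0.011 ]
(227, 202) [0.5154 0.0806 0.046 ]
(300, 230) [ 0.4494 -0.1105 -0.0047]
(240, 140) [ 0.6908  0.0563 -0.0032]
ring 0.5935066342353821 -0.021131549030542374 0.05884191766381264 [ 0.59134675 -0.02198444  0.03289401] 1209
[[-3 -7  0 ... -3 -5 -3]
 [-2 -3 -1 ... -1 -3 -2]
 [ 1 -6 -3 ... -4 -7 -1]
 ...
 [-3  0 -6 ... -4 -7 -3]
 [-3 -3 -3 ...  0  1 -3]
 [-1 -3 -2 ... -4 -9 -6]]<stdin>:16: RuntimeWarning: invalid value encountered in cast
```

View pics/crop.png

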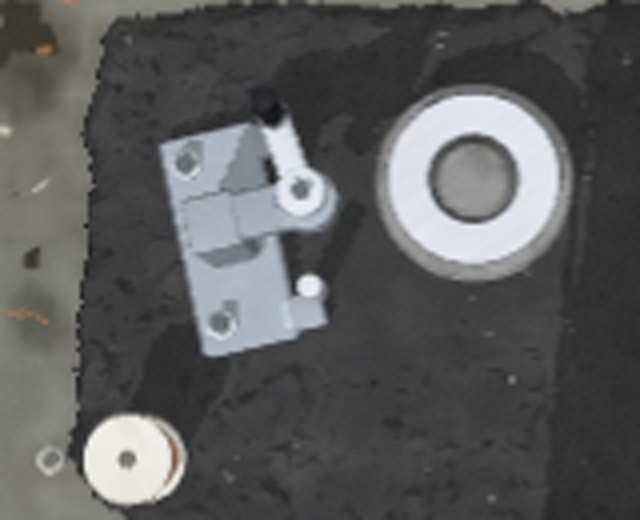

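```bash
cat >> h.py <<'E'
def ray(c,uv,z):
    T=np.array(c["world_to_cam"]); K=np.array(c["mtx"]); d=np.array(c["distortion"])
    p=cv2.undistortPoints(np.array(uv,float).reshape(1,1,2),K,d).ravel()
    r=T[:3,:3].T@np.array([*p,1]); o=-T[:3,:3].T@T[:3,3]
    return o+r*(z-o[2])/r[2]
def proj(c,P):
    T=np.array(c["world_to_cam"])
    return cv2.projectPoints(np.array(P,float).reshape(-1,1,3),cv2.Rodrigues(T[:3,:3])[0],T[:3,3],np.array(c["mtx"]),np.array(c["distortion"]))[0].reshape(-1,2)
E
python3 - <<'E'
from h import *
c=dict(np.load("top0.npz")); s=dict(np.load("scene0.npz"))
f=lambda a,z:ray(c,[(a[0]+.5)/4-.5+150,(a[1]+.5)/4-.5+130],z)
obs=[((162,145),.012,(.096,-.075)),((205,355),.012,(.096,.075)),((310,287),.044,(.014,.047)),((302,187),.126,(0,0))]
A=np.array([o[2] for o in obs]); B=np.array([f(o[0],o[1])[:2] for o in obs])
a=A-A.mean(0); b=B-B.mean(0)
th=np.arctan2((a[:,0]*b[:,1]-a[:,1]*b[:,0]).sum(),(a*b).sum())
Rm=np.array([[np.cos(th),-np.sin(th)],[np.sin(th),np.cos(th)]]); t=B.mean(0)-Rm@A.mean(0)
print("yaw",th,"orig",t,"res mm",((A@Rm.T+t-B)*1000).round(1).tolist())
w=lambda x,y,z:[*(Rm@[x,y]+t),z]
pin=f((268,105),.165); dp=Rm.T@(pin[:2]-t); print("pin",pin,dp,np.hypot(*dp),"angle cw",-np.arctan2(dp[1],dp[0]))
pc=f((475,181),.034)
print("pulley ring ctr",pc,"home",w(-.042,0,.017), "in clamp",Rm.T@(pc[:2]-t))
print("spool",ray(c,[181,244],.05),"spanner",ray(c,[350,188],.007),ray(c,[352,245],.007),"tape",ray(c,[348,145],.019))
def circ(x,y,z,r): return [w(x+r*np.cos(k),y+r*np.sin(k),z) for k in np.linspace(0,6.3,60)]
pcl=Rm.T@(pc[:2]-t)
polys=[[w(x,y,.012) for x,y in((.011,-.075),(.096,-.075),(.096,.075),(.011,.075),(.011,-.075))],circ(.014,.047,.044,.008),circ(.014,-.047,.044,.008),
[w(x,y,.092) for x,y in((.044,-.018),(.078,-.018),(.078,.018),(.044,.018),(.044,-.018))],circ(*pcl,.034,.056),circ(*pcl,.034,.030),circ(dp[0],dp[1],.165,.008),circ(0,0,.094,.015)]
out=[]
for cc,(u0,v0) in((c,(155,125)),(s,(150,125))):
    k=5; cr=cv2.resize(cc["pixels"][v0:v0+130,u0:u0+158][...,::-1],None,fx=k,fy=k,interpolation=cv2.INTER_CUBIC)
    for p in polys:
        q=((proj(cc,p)-[u0,v0]+.5)*k-.5).round().astype(np.int32)
        cv2.polylines(cr,[q],False,(0,0,255),1)
    out.append(cv2.resize(cr[:,:],(0,0),fx=.5*1.0,fy=.5) if 0 else cr)
cv2.imwrite("pics/ov.png",out[0][:580]);cv2.imwrite("pics/ovs.png",out[1][:590])
E
```

```text
yaw 1.8171917625301686 orig [0.56754697 0.07757432] res mm [[2.8, 1.6], [-2.2, -0.2], [1.3, -0.9], [-1.9, -0.4]]
pin [0.61103519 0.09470677 0.165     ] [ 0.00600781 -0.04635356] 0.04674126605444867 angle cw 1.4419064170494442
pulley ring ctr [ 0.5897573  -0.02388396  0.034     ] home [np.float64(0.5777911885924814), np.float64(0.03684280764451753), 0.017] in clamp [-0.10381135  0.00320715]
spool [0.40503469 0.19470738 0.05      ] spanner [ 0.56306453 -0.24130956  0.007     ] [ 0.4123786 -0.2469021  0.007    ] tape [ 0.67696608 -0.23417906  0.019     ]
```

View pics/ov.png

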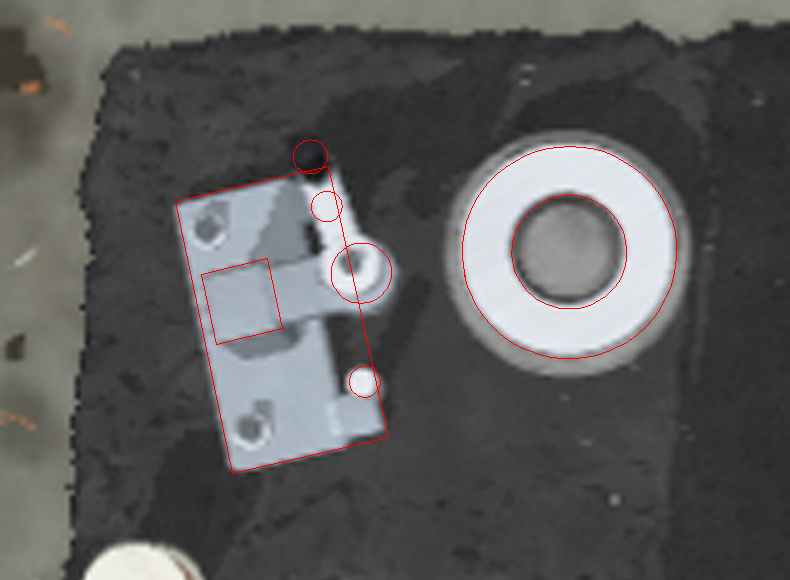

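View pics/ovs.png

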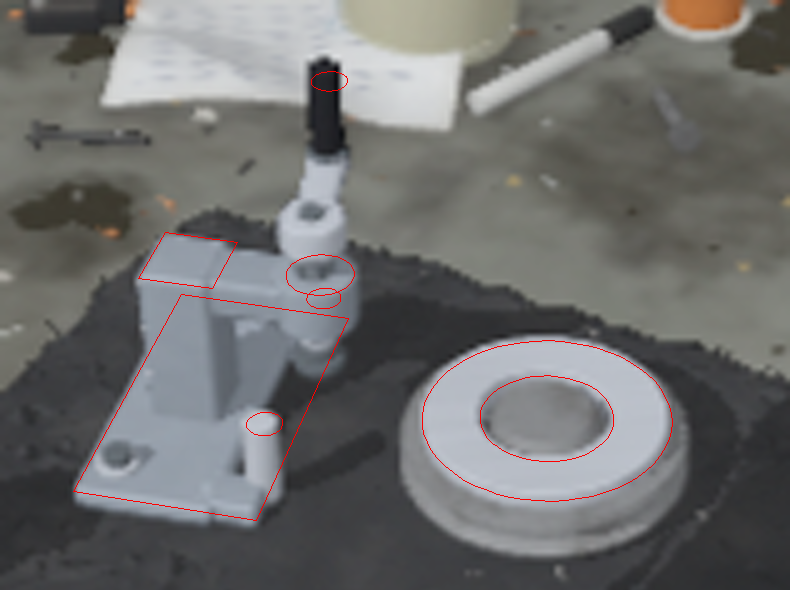

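The overlays fit to within 2–3 mm. The clamp yaw is 1.817, its origin is (0.5675, 0.0776), and the crank is at about 1.45 rad. The pulley lies at clamp (-104, +3) mm. I'll push it with a two-finger cradle.

```bash
cat >> h.py <<'E'
TH=1.817; O=np.array([.5675,.0776]); Rm=np.array([[np.cos(TH),-np.sin(TH)],[np.sin(TH),np.cos(TH)]])
w=lambda x,y:O+Rm@np.array([x,y])
def rows(targets,start=None):
    """targets: (x,y,z,yaw of tool x); prints dp/ang in the current tool frame"""
    s=get_state(); R0=R.from_rotvec(s["tool_rot"]); p0=s["eef_pos"]
    for x,y,z,a in targets:
        Rt=R.from_matrix(np.array([[np.cos(a),np.sin(a),0],[np.sin(a),-np.cos(a),0],[0,0,-1]]))
        print((R0.inv().apply(np.array([x,y,z])-p0)).round(3).tolist(),(R0.inv()*Rt).as_rotvec().round(3).tolist())
def stat():
    s=get_state(); x=R.from_rotvec(s["tool_rot"]).as_matrix()[:,0]
    print(s["time_s"],"pos",s["eef_pos"].round(4),"yaw",np.arctan2(x[1],x[0]).round(3),"clamp xy",(Rm.T@(s["eef_pos"][:2]-O)).round(4),"j",s["joints"].round(2),"F",s["wrist_force"].round(1),"gap",s["finger_gap"])
E
python3 - <<'E'
from h import *
stat()
p=w(-.19,.003); print(p)
rows([(.4,.25,.28,TH),(*p,.25,TH),(*p,.25,TH-np.pi),(*p,.03,TH)])
E
```

```text
0.1 pos [0.1797 0.5982 0.2526] yaw 2.85 clamp xy [0.5994 0.2492] j [-1.38  0.44  0.02  1.57 -0.01  1.13 -0.08] F [0.2 0.3 0.2] gap 0.08554954553675134
[ 0.610898   -0.10740166]
[-0.311, -0.27, -0.027] [-0.001, 0.001, 1.033]
[-0.616, -0.552, 0.003] [-0.001, 0.001, 1.033]
[-0.616, -0.552, 0.003] [-0.001, -0.001, -2.109]
[-0.616, -0.551, 0.223] [-0.001, 0.001, 1.033]
```

Call:
move_arm(dp=[[-0.037, -0.033, -0.01], [-0.075, -0.067, -0.02], [-0.112, -0.1, -0.02], [-0.15, -0.134, -0.02], [-0.187, -0.167, -0.02], [-0.225, -0.2, -0.02], [-0.262, -0.234, -0.02], [-0.3, -0.268, -0.02]], angular=[[0, 0, 0.08], [0, 0, 0.16], [0, 0, 0.24], [0, 0, 0.32], [0, 0, 0.4], [0, 0, 0.48], [0, 0, 0.56], [0, 0, 0.64]], hand=[0.06, 0.06, 0.06, 0.06, 0.06, 0.06, 0.06, 0.06])

```text
time_s: 0.9
eef_pos: [0.3883, 0.2572, 0.2733]
tool_rot: [-1.416, -2.804, -0.0]
wrist_force: [1.1, 0.5, 0.7]
finger_gap: 0.06
gripper_force: 0.0
```

Run:
```python
from h import *
stat()
rows([(*w(-.19,.003),.25,TH),(*w(-.19,.003),.03,TH)])
```

```text
0.9 pos [0.3883 0.2572 0.2733] yaw 2.207 clamp xy [0.2178 0.13  ] j [-0.96  0.15  0.3   1.93 -0.05  1.07 -0.  ] F [1.1 0.5 0.7] gap 0.05995962038695195
[-0.426, -0.037, 0.023] [-0.0, -0.0, 0.39]
[-0.426, -0.037, 0.243] [-0.0, -0.0, 0.39]
```

Call:
move_arm(dp=[[-0.05, -0.004, 0], [-0.1, -0.009, 0], [-0.15, -0.013, 0], [-0.2, -0.017, 0], [-0.25, -0.022, 0], [-0.3, -0.026, 0], [-0.35, -0.03, 0], [-0.4, -0.035, 0]], angular=[[0, 0, 0.05], [0, 0, 0.1], [0, 0, 0.15], [0, 0, 0.2], [0, 0, 0.25], [0, 0, 0.3], [0, 0, 0.35], [0, 0, 0.39]], hand=[0.06, 0.06, 0.06, 0.06, 0.06, 0.06, 0.06, 0.06])

```text
time_s: 1.7
eef_pos: [0.5982, -0.083, 0.273]
tool_rot: [-1.93, -2.478, 0.0]
wrist_force: [0.7, 0.0, 0.8]
finger_gap: 0.0599
gripper_force: 0.0
```

Run:
```python
from h import *
stat()
rows([(*w(-.195,.003),.08,TH),(*w(-.195,.003),.03,TH)])
```

```text
1.7 pos [ 0.5982 -0.083   0.273 ] yaw 1.819 clamp xy [-0.1632  0.0094] j [-0.35  0.42  0.58  1.63 -0.24  1.17  0.53] F [0.7 0.  0.8] gap 0.05992905452684587
[-0.032, 0.006, 0.193] [-0.0, -0.0, 0.002]
[-0.032, 0.006, 0.243] [-0.0, -0.0, 0.002]
```

Call:
move_arm(dp=[[-0.032, 0.006, 0.03], [-0.032, 0.006, 0.075], [-0.032, 0.006, 0.12], [-0.032, 0.006, 0.165], [-0.032, 0.006, 0.195], [-0.032, 0.006, 0.22], [-0.032, 0.006, 0.243], [-0.032, 0.006, 0.243]], angular=[[0, 0, 0], [0, 0, 0], [0, 0, 0], [0, 0, 0], [0, 0, 0], [0, 0, 0], [0, 0, 0], [0, 0, 0]], hand=[0.06, 0.06, 0.06, 0.06, 0.06, 0.06, 0.06, 0.06])

```text
time_s: 2.5
eef_pos: [0.6088, -0.1104, 0.0271]
tool_rot: [-1.925, -2.476, 0.005]
wrist_force: [0.3, 0.0, 0.4]
finger_gap: 0.0599
gripper_force: 0.0
```

Run:
```python
from h import *
stat()
c=camera("scene"); cv2.imwrite("pics/s2.png",cv2.resize(c["pixels"][130:290,130:340][...,::-1],None,fx=3.6,fy=3.6))
```

```text
2.5 pos [ 0.6088 -0.1104  0.0271] yaw 1.82 clamp xy [-0.1924  0.0058] j [-0.19  0.72  0.43  1.81 -0.43  0.71  0.73] F [0.3 0.  0.4] gap 0.059904601627994505
```

View pics/s2.png

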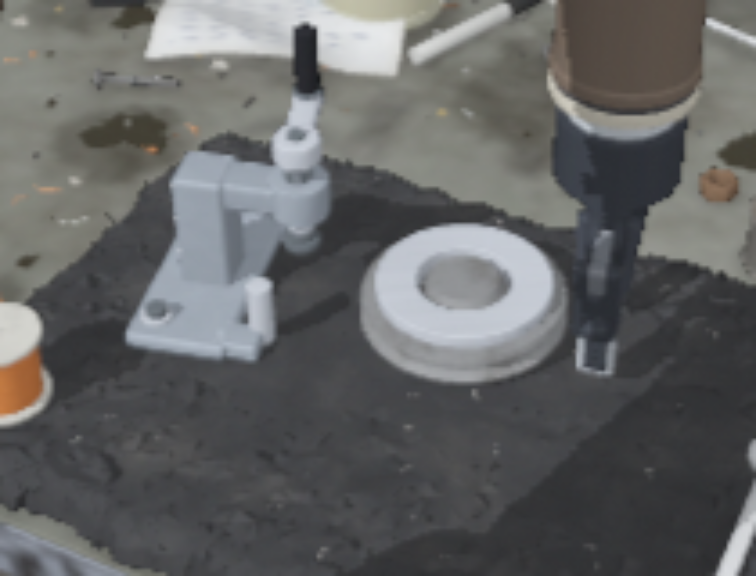

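The fingers stand behind the pulley, clear of it, at crop (595,300). Pushing now.

Call:
move_arm(dp=[[0.01, 0.004, -0.001], [0.02, 0.005, -0.001], [0.029, 0.005, -0.001], [0.037, 0.005, -0.001], [0.045, 0.005, -0.001], [0.053, 0.005, -0.001], [0.061, 0.006, -0.001], [0.068, 0.006, -0.001]], angular=[[0, 0, 0], [0, 0, 0], [0, 0, 0], [0, 0, 0], [0, 0, 0], [0, 0, 0], [0, 0, 0], [0, 0, 0]], hand=[0.06, 0.06, 0.06, 0.06, 0.06, 0.06, 0.06, 0.06])

```text
time_s: 3.35
eef_pos: [0.6012, -0.0441, 0.0325]
tool_rot: [1.927, 2.477, 0.001]
wrist_force: [1.8, -5.8, 4.8]
finger_gap: 0.06
gripper_force: 3.2
```

```bash
cat > m.py <<'E'
from h import *
import sys
stat(); s=get_state(); print("F clamp",Rm.T@s["wrist_force"][:2])
c=camera("scene"); W=cloud(c); P=W.reshape(-1,3); q=(P[:,:2]-O)@Rm
m=(abs(P[:,2]-.034)<.004)&(abs(q[:,1])<.075)&(q[:,0]>-.17)&(q[:,0]<-.021)
b=c["pixels"].reshape(-1,3).min(1)>150
p=q[m&b]; print("ring pts",m.sum(),len(p),p.mean(0),p.min(0),p.max(0))
np.savez(sys.argv[1]+".npz",**c)
E
python3 m.py a
```

```text
3.35 pos [ 0.6012 -0.0441  0.0325] yaw 1.819 clamp xy [-0.1262 -0.003 ] j [-0.31  0.69  0.44  1.86 -0.44  0.69  0.63] F [ 1.8 -5.8  4.8] gap 0.06001194121753743
F clamp [-6.03626671 -0.30823394]
ring pts 970 669 [-0.06304492  0.00616266] [-0.11542558 -0.05677405] [-0.02110298  0.0528672 ]
```

Call:
move_arm(dp=[[0.004, -0.002, 0], [0.007, -0.003, 0], [0.009, -0.003, 0], [0.011, -0.003, 0], [0.012, -0.003, 0]], angular=[[0, 0, 0], [0, 0, 0], [0, 0, 0], [0, 0, 0], [0, 0, 0]], hand=[0.06, 0.06, 0.06, 0.06, 0.06])

```text
time_s: 3.9
eef_pos: [0.5951, -0.0335, 0.0321]
tool_rot: [1.928, 2.478, 0.001]
wrist_force: [1.7, -6.1, 5.6]
finger_gap: 0.0601
gripper_force: 3.3
```

```bash
python3 m.py b
```

```text
3.9 pos [ 0.5951 -0.0335  0.0321] yaw 1.819 clamp xy [-0.1144  0.0003] j [-0.33  0.68  0.44  1.88 -0.44  0.68  0.62] F [ 1.7 -6.1  5.6] gap 0.0600868524474832
F clamp [-6.31989573 -0.1790651 ]
ring pts 821 532 [-0.05777144  0.01080991] [-0.10413311 -0.05254565] [-0.02139516  0.05755962]
```

Call:
move_arm(dp=[[0.001, 0, 0], [0.002, 0, 0], [0.003, 0, 0], [0.004, 0, 0], [0.004, 0, 0]], angular=[[0, 0, 0], [0, 0, 0], [0, 0, 0], [0, 0, 0], [0, 0, 0]], hand=[0.06, 0.06, 0.06, 0.06, 0.06])

```text
time_s: 4.45
eef_pos: [0.5939, -0.0297, 0.032]
tool_rot: [1.928, 2.478, 0.0]
wrist_force: [0.9, -5.1, 5.0]
finger_gap: 0.0599
gripper_force: 3.1
```

Call:
move_arm(dp=[[0.001, 0, 0], [0.002, 0, 0], [0.002, 0, 0]], angular=[[0, 0, 0], [0, 0, 0], [0, 0, 0]], hand=[0.06, 0.06, 0.06])

```text
time_s: 4.75
eef_pos: [0.5939, -0.0292, 0.0322]
tool_rot: [1.928, 2.475, -0.001]
wrist_force: [2.6, -9.0, 3.6]
finger_gap: 0.0599
gripper_force: 4.9
```

```bash
python3 m.py c
```

```text
4.75 pos [ 0.5939 -0.0292  0.0322] yaw 1.818 clamp xy [-0.11    0.0005] j [-0.34  0.68  0.44  1.88 -0.44  0.67  0.61] F [ 2.6 -9.   3.6] gap 0.05993597944446269
F clamp [-9.37538131 -0.31793171]
ring pts 791 507 [-0.05465013  0.01066368] [-0.09985696 -0.05225817] [-0.02102599  0.05700258]
```

Call:
move_arm(dp=[[0.001, 0, 0], [0.002, 0, 0], [0.003, 0, 0], [0.003, 0, 0], [0.003, 0, 0]], angular=[[0, 0, 0], [0, 0, 0], [0, 0, 0], [0, 0, 0], [0, 0, 0]], hand=[0.06, 0.06, 0.06, 0.06, 0.06])

```text
time_s: 5.3
eef_pos: [0.5943, -0.0285, 0.0324]
tool_rot: [1.927, 2.471, -0.002]
wrist_force: [6.5, -14.2, -1.4]
finger_gap: 0.0599
gripper_force: 7.8
```

```bash
python3 m.py d
python3 - <<'E'
from h import *
for n in"cd":
    c=dict(np.load(n+".npz"))
    if n=="c": continue
    u0,v0=145,135;k=5
    cr=cv2.resize(c["pixels"][v0:v0+115,u0:u0+155][...,::-1],None,fx=k,fy=k,interpolation=cv2.INTER_CUBIC)
    for z,r in((.034,.056),(.034,.03)):
        P=[[*w(-.042+r*np.cos(a),r*np.sin(a)),z] for a in np.linspace(0,6.3,60)]
        cv2.polylines(cr,[((proj(c,P)-[u0,v0]+.5)*k-.5).round().astype(np.int32)],False,(0,0,255),1)
    cv2.imwrite("pics/home.png",cr)
E
```

```text
5.3 pos [ 0.5943 -0.0285  0.0324] yaw 1.817 clamp xy [-1.095e-01 -1.000e-04] j [-0.35  0.68  0.44  1.88 -0.44  0.67  0.61] F [  6.5 -14.2  -1.4] gap 0.059944696543192524
F clamp [-15.31089635  -2.84841054]
ring pts 768 492 [-0.05414987  0.01038497] [-0.09766845 -0.05061893] [-0.0210851   0.05819849]
```

View pics/home.png

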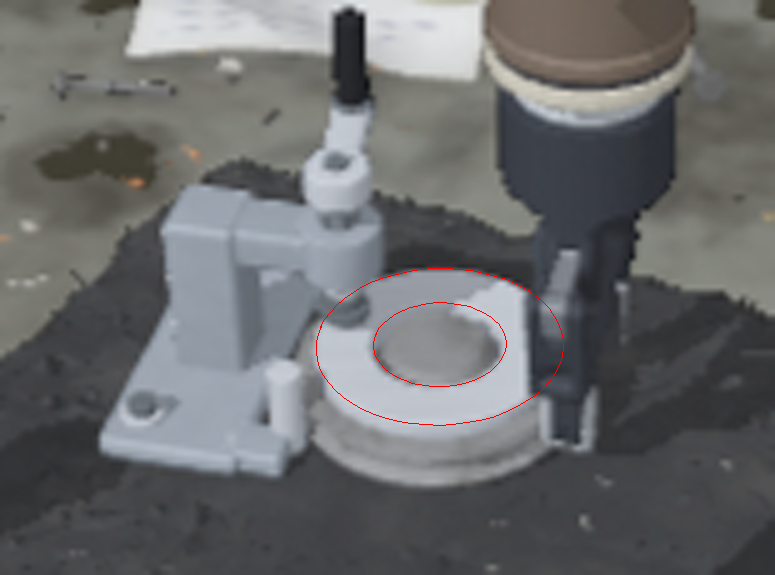

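The left post at crop (286,405) touches, but the cradle's sideways force (Fy about -3 N) suggests it may be holding the pulley off the right post. I'll back off, close the fingers, and push once more at a single point so the pulley can settle between both posts.

Call:
move_arm(dp=[[-0.004, 0, 0], [-0.015, 0, 0], [-0.03, 0, 0], [-0.03, 0, 0], [-0.03, 0, 0], [-0.03, 0, 0], [-0.03, 0, 0]], angular=[[0, 0, 0], [0, 0, 0], [0, 0, 0], [0, 0, 0], [0, 0, 0], [0, 0, 0], [0, 0, 0]], hand=[0.06, 0.06, 0.06, 0.03, 0.0, 0.0, 0.0])

```text
time_s: 6.05
eef_pos: [0.5994, -0.0523, 0.0312]
tool_rot: [-1.927, -2.48, -0.0]
wrist_force: [-0.1, -0.4, -0.6]
finger_gap: 0.0019
gripper_force: 0.0
```

```bash
python3 m.py e
```

```text
6.05 pos [ 0.5994 -0.0523  0.0312] yaw 1.821 clamp xy [-0.1337  0.0008] j [-0.3   0.69  0.44  1.86 -0.44  0.69  0.65] F [-0.1 -0.4 -0.6] gap 0.0019081684793034502
F clamp [-0.36684574  0.21952819]
ring pts 874 616 [-0.05988118  0.00675485] [-0.12392501 -0.05102398] [-0.0210487   0.05698702]
```

Call:
move_arm(dp=[[0.006, 0.002, 0], [0.011, 0.002, 0], [0.014, 0.002, 0], [0.016, 0.002, 0], [0.018, 0.002, 0], [0.019, 0.002, 0], [0.019, 0.002, 0]], angular=[[0, 0, 0], [0, 0, 0], [0, 0, 0], [0, 0, 0], [0, 0, 0], [0, 0, 0], [0, 0, 0]], hand=[0.0, 0.0, 0.0, 0.0, 0.0, 0.0, 0.0])

```text
time_s: 6.8
eef_pos: [0.5976, -0.0358, 0.0316]
tool_rot: [1.928, 2.477, -0.001]
wrist_force: [2.2, -4.2, -2.5]
finger_gap: -0.0001
gripper_force: 2.5
```

```bash
python3 m.py f
```

```text
6.8 pos [ 0.5976 -0.0358  0.0316] yaw 1.818 clamp xy [-0.1173 -0.0016] j [-0.33  0.69  0.44  1.87 -0.44  0.68  0.62] F [ 2.2 -4.2 -2.5] gap -7.050455003985332e-05
F clamp [-4.59303406 -1.14335064]
ring pts 863 593 [-0.0591632   0.00752625] [-0.10648567 -0.05248526] [-0.02114737  0.05651905]
```

Contact at x = -117. I'll press to roughly 15–20 N.

Call:
move_arm(dp=[[0.002, 0, 0], [0.003, 0, 0], [0.004, 0, 0], [0.005, 0, 0], [0.005, 0, 0], [0.005, 0, 0]], angular=[[0, 0, 0], [0, 0, 0], [0, 0, 0], [0, 0, 0], [0, 0, 0], [0, 0, 0]], hand=[0.0, 0.0, 0.0, 0.0, 0.0, 0.0])

```text
time_s: 7.45
eef_pos: [0.599, -0.0345, 0.0326]
tool_rot: [1.927, 2.469, -0.0]
wrist_force: [8.4, -13.2, -2.9]
finger_gap: -0.0003
gripper_force: 7.6
```

```bash
python3 m.py g
```

```text
7.45 pos [ 0.599  -0.0345  0.0326] yaw 1.816 clamp xy [-0.1164 -0.0032] j [-0.34  0.69  0.45  1.87 -0.44  0.67  0.61] F [  8.4 -13.2  -2.9] gap -0.00030586690736544647
F clamp [-14.8369303   -4.92699347]
ring pts 860 575 [-0.05890883  0.00787449] [-0.10611702 -0.05204768] [-0.02107394  0.05685665]
```

Run:
```python
from h import *
def t(d,a): return (*w(-.042-d*np.cos(a),-.001+d*np.sin(a)),.031,TH-a)
rows([(*w(-.145,-.002),.031,TH),(*w(-.135,.02),.031,TH-.26),t(.09,.52),t(.0765,.52),t(.07,.52)])
```

```text
[-0.029, -0.001, 0.002] [0.006, 0.008, -0.001]
[-0.019, -0.023, 0.002] [0.007, 0.007, 0.259]
[-0.004, -0.047, 0.001] [0.008, 0.006, 0.519]
[0.008, -0.04, 0.001] [0.008, 0.006, 0.519]
[0.014, -0.037, 0.001] [0.008, 0.006, 0.519]
```

Call:
move_arm(dp=[[-0.01, 0, 0], [-0.035, -0.001, 0], [-0.035, -0.012, 0], [-0.03, -0.023, 0], [-0.02, -0.035, 0], [-0.01, -0.047, 0], [-0.01, -0.047, 0], [-0.01, -0.047, 0]], angular=[[0, 0, 0], [0, 0, 0.1], [0, 0, 0.2], [0, 0, 0.3], [0, 0, 0.4], [0, 0, 0.52], [0, 0, 0.52], [0, 0, 0.52]], hand=[0.0, 0.0, 0.0, 0.0, 0.0, 0.0, 0.0, 0.0])

```text
time_s: 8.3
eef_pos: [0.5527, -0.0504, 0.0314]
tool_rot: [-2.498, -1.905, -0.0]
wrist_force: [0.3, -0.7, -0.2]
finger_gap: -0.0003
gripper_force: 0.0
```

```bash
python3 m.py i
python3 - <<'E'
from h import *
def t(d,a): return (*w(-.042-d*np.cos(a),-.001+d*np.sin(a)),.031,TH-a)
rows([t(.0765,.52)])
E
```

```text
8.3 pos [ 0.5527 -0.0504  0.0314] yaw 1.303 clamp xy [-0.1205  0.0455] j [-0.4   0.67  0.57  1.99 -0.59  0.65  0.28] F [ 0.3 -0.7 -0.2] gap -0.00026744917858956984
F clamp [-0.73704595 -0.16413829]
ring pts 640 377 [-0.04806069  0.01068484] [-0.12621192 -0.05187895] [-0.02102766  0.05630649]
[0.015, 0.001, 0.0] [0.001, -0.0, 0.006]
```

Call:
move_arm(dp=[[0.006, 0.001, 0], [0.011, 0.001, 0], [0.014, 0.001, 0], [0.016, 0.001, 0], [0.018, 0.001, 0], [0.02, 0.001, 0], [0.022, 0.001, 0], [0.022, 0.001, 0]], angular=[[0, 0, 0], [0, 0, 0], [0, 0, 0], [0, 0, 0], [0, 0, 0], [0, 0, 0], [0, 0, 0], [0, 0, 0]], hand=[0.0, 0.0, 0.0, 0.0, 0.0, 0.0, 0.0, 0.0])

```text
time_s: 9.15
eef_pos: [0.5588, -0.0339, 0.0314]
tool_rot: [2.501, 1.894, -0.005]
wrist_force: [-2.0, -12.4, -1.8]
finger_gap: 0.0
gripper_force: 6.3
```

```bash
python3 m.py j
```

```text
9.15 pos [ 0.5588 -0.0339  0.0314] yaw 1.296 clamp xy [-0.1061  0.0356] j [-0.44  0.68  0.58  1.98 -0.59  0.66  0.24] F [ -2.  -12.4  -1.8] gap 1.1994279599485128e-05
F clamp [-11.55021764   4.96836065]
ring pts 518 310 [-0.04546983  0.02004807] [-0.11256144 -0.05483866] [-0.0210078   0.05452668]
```

Run:
```python
from h import *
def t(d,a): return (*w(-.042-d*np.cos(a),-.003+d*np.sin(a)),.031,TH-a)
rows([t(.1,.52),t(.105,.17),t(.105,-.17),t(.09,-.52)])
```

```text
[-0.025, 0.002, 0.0] [0.001, 0.005, -0.001]
[-0.024, 0.038, 0.001] [0.001, 0.005, -0.351]
[-0.006, 0.069, 0.0] [-0.0, 0.005, -0.691]
[0.029, 0.079, 0.0] [-0.001, 0.005, -1.041]
```

Call:
move_arm(dp=[[-0.01, 0.001, 0], [-0.03, 0.002, 0], [-0.03, 0.02, 0], [-0.03, 0.038, 0], [-0.02, 0.053, 0], [-0.012, 0.069, 0], [0.008, 0.075, 0], [0.024, 0.079, 0]], angular=[[0, 0, 0], [0, 0, -0.12], [0, 0, -0.24], [0, 0, -0.36], [0, 0, -0.5], [0, 0, -0.64], [0, 0, -0.78], [0, 0, -0.92]], hand=[0.0, 0.0, 0.0, 0.0, 0.0, 0.0, 0.0, 0.0])

```text
time_s: 10.0
eef_pos: [0.6427, -0.0271, 0.0313]
tool_rot: [1.39, 2.817, 0.001]
wrist_force: [0.2, -0.5, 0.4]
finger_gap: -0.0003
gripper_force: 0.0
```

```bash
python3 m.py k
python3 - <<'E'
from h import *
def t(d,a): return (*w(-.042-d*np.cos(a),-.003+d*np.sin(a)),.031,TH-a)
rows([t(.082,-.52),t(.075,-.52)])
c=camera("top"); np.savez("topk.npz",**c)
E
```

```text
10.0 pos [ 0.6427 -0.0271  0.0313] yaw 2.225 clamp xy [-0.1199 -0.0474] j [-0.26  0.72  0.33  1.74 -0.33  0.73  0.9 ] F [ 0.2 -0.5  0.4] gap -0.00026194907589739295
F clamp [-0.54872622 -0.04427202]
ring pts 848 588 [-0.05924919  0.00525347] [-0.1141821  -0.05502383] [-0.02103832  0.05477502]
[0.006, -0.004, 0.0] [0.003, -0.001, -0.1]
[0.013, -0.004, 0.0] [0.003, -0.001, -0.1]
```

Call:
move_arm(dp=[[0.003, -0.004, 0], [0.007, -0.004, 0], [0.01, -0.004, 0], [0.013, -0.004, 0], [0.015, -0.004, 0], [0.017, -0.004, 0], [0.019, -0.004, 0], [0.019, -0.004, 0]], angular=[[0, 0, -0.1], [0, 0, -0.1], [0, 0, -0.1], [0, 0, -0.1], [0, 0, -0.1], [0, 0, -0.1], [0, 0, -0.1], [0, 0, -0.1]], hand=[0.0, 0.0, 0.0, 0.0, 0.0, 0.0, 0.0, 0.0])

```text
time_s: 10.9
eef_pos: [0.6291, -0.0176, 0.0319]
tool_rot: [1.257, 2.874, -0.002]
wrist_force: [6.1, -7.9, -4.0]
finger_gap: 0.0
gripper_force: 4.5
```

```bash
python3 m.py l;  python3 - <<'E'
from h import *
c=camera("top"); np.savez("topl.npz",**c)
E
```

```text
10.9 pos [ 0.6291 -0.0176  0.0319] yaw 2.317 clamp xy [-0.1073 -0.0366] j [-0.27  0.7   0.31  1.78 -0.31  0.7   0.96] F [ 6.1 -7.9 -4. ] gap 4.418160997427565e-05
F clamp [-9.12804325 -3.99965526]
ring pts 851 586 [-0.0593167   0.00528474] [-0.10190038 -0.05473508] [-0.02103048  0.05800652]
```

The pulley did not move under a 10 N push from this side (depth mean unchanged), and the two stop points are symmetric, so it is seated on both posts. I'll retreat, raise the arm and go to the crank.

Call:
move_arm(dp=[[0.001, 0, 0], [0.002, 0, 0], [0.002, 0, 0], [-0.01, 0, 0], [-0.03, 0, 0], [-0.03, 0, -0.05], [-0.03, 0, -0.1], [-0.03, 0, -0.15]], angular=[[0, 0, 0], [0, 0, 0], [0, 0, 0], [0, 0, 0], [0, 0, 0], [0, 0, 0], [0, 0, 0], [0, 0, 0]], hand=[0.0, 0.0, 0.0, 0.0, 0.0, 0.0, 0.04, 0.05])

```text
time_s: 11.8
eef_pos: [0.6472, -0.0371, 0.1825]
tool_rot: [-1.256, -2.878, 0.001]
wrist_force: [1.4, 0.1, -0.7]
finger_gap: 0.0281
gripper_force: 0.0
```

Run:
```python
from h import *
stat()
c=camera("top"); u0,v0=185,140;k=6
cr=cv2.resize(c["pixels"][v0:v0+95,u0:u0+125][...,::-1],None,fx=k,fy=k,interpolation=cv2.INTER_CUBIC)
def dr(x,y,z,r,col=(0,0,255)):
    P=[[*w(x+r*np.cos(a),y+r*np.sin(a)),z] for a in np.linspace(0,6.3,60)]
    cv2.polylines(cr,[((proj(c,P)-[u0,v0]+.5)*k-.5).round().astype(np.int32)],False,col,1)
dr(-.042,0,.034,.056);dr(-.042,0,.034,.03);dr(.014,.047,.044,.008)
for th,col in((1.35,(0,255,0)),(1.5,(255,0,255))): dr(.05*np.cos(th),-.05*np.sin(th),.170,.008,col)
cv2.imwrite("pics/t3.png",cr)
# pin from scene+top: dark pixels by depth
for n in("top","scene"):
    W=cloud(camera(n)); P=W.reshape(-1,3); q=(P[:,:2]-O)@Rm; r=np.hypot(q[:,0],q[:,1])
    m=(P[:,2]>.14)&(P[:,2]<.18)&(r<.065)&(r>.03)
    print(n,m.sum(),np.median(P[m],0),np.median(q[m],0),P[m,2].max() if m.any() else 0)
```

```text
11.8 pos [ 0.6472 -0.0371  0.1825] yaw 2.319 clamp xy [-0.1307 -0.0493] j [-0.28  0.55  0.38  1.62 -0.23  1.02  0.93] F [ 1.4  0.1 -0.7] gap 0.028067244061879826
top 9 [0.61464666 0.1008087  0.16828754] [ 0.01121732 -0.05187386] 0.17239913509560473
scene 98 [0.6097353  0.09768585 0.15846439] [ 0.0093366  -0.04603499] 0.17125879413486894
```

View pics/t3.png

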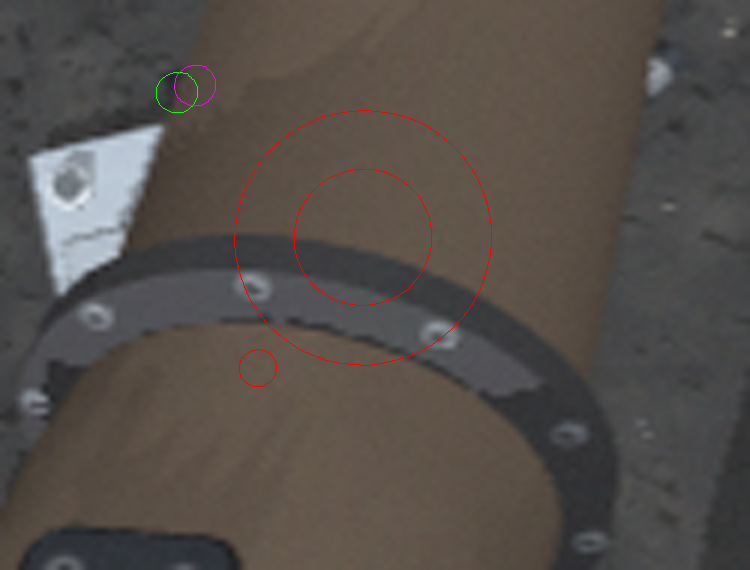

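The top view is blocked by the arm. From the depth data, the pin is at about (0.6135, 0.099), radius 50 mm, crank about 1.38. I'll straddle the pin loosely with a 20 mm gap and walk it round the circle.

```bash
cat >> h.py <<'E'
def crank(th,yaw,z=.155):
    rows([(*(O+.05*np.array([np.cos(TH-a),np.sin(TH-a)])),z,y) for a,y in zip(th,yaw)])
E
python3 - <<'E'
from h import *
y=TH-1.38+np.pi-.97; print(y)
crank([1.38,1.38],[y,y],.215); crank([1.38],[y])
E
```

```text
2.6085926535897936
[0.125, 0.066, -0.03] [0.005, 0.005, -0.289]
[0.125, 0.066, -0.03] [0.005, 0.005, -0.289]
[0.125, 0.065, 0.03] [0.005, 0.005, -0.289]
```

Call:
move_arm(dp=[[0, 0, -0.035], [0.025, 0.013, -0.035], [0.065, 0.034, -0.035], [0.1, 0.053, -0.035], [0.125, 0.066, -0.033], [0.125, 0.066, -0.03], [0.125, 0.066, -0.03]], angular=[[0, 0, -0.05], [0, 0, -0.1], [0, 0, -0.15], [0, 0, -0.2], [0, 0, -0.25], [0, 0, -0.29], [0, 0, -0.29]], hand=[0.05, 0.05, 0.05, 0.05, 0.05, 0.05, 0.05])

```text
time_s: 12.65
eef_pos: [0.6097, 0.1007, 0.2099]
tool_rot: [-0.821, -3.03, 0.001]
wrist_force: [-0.9, -0.8, -0.6]
finger_gap: 0.0499
gripper_force: 0.0
```

Run:
```python
from h import *
stat()
y=2.609
crank([1.38],[y],.215);crank([1.38],[y])
c=camera("scene"); u0,v0=130,90;k=4.5
cv2.imwrite("pics/pin.png",cv2.resize(c["pixels"][v0:v0+130,u0:u0+170][...,::-1],None,fx=k,fy=k,interpolation=cv2.INTER_CUBIC))
```

```text
12.65 pos [0.6097 0.1007 0.2099] yaw 2.612 clamp xy [ 0.0122 -0.0466] j [-0.46  0.47  0.3   1.66 -0.16  1.04  0.94] F [-0.9 -0.8 -0.6] gap 0.049914696936946744
[-0.004, -0.0, -0.005] [-0.002, -0.002, 0.003]
[-0.004, -0.0, 0.055] [-0.002, -0.002, 0.003]
```

View pics/pin.png

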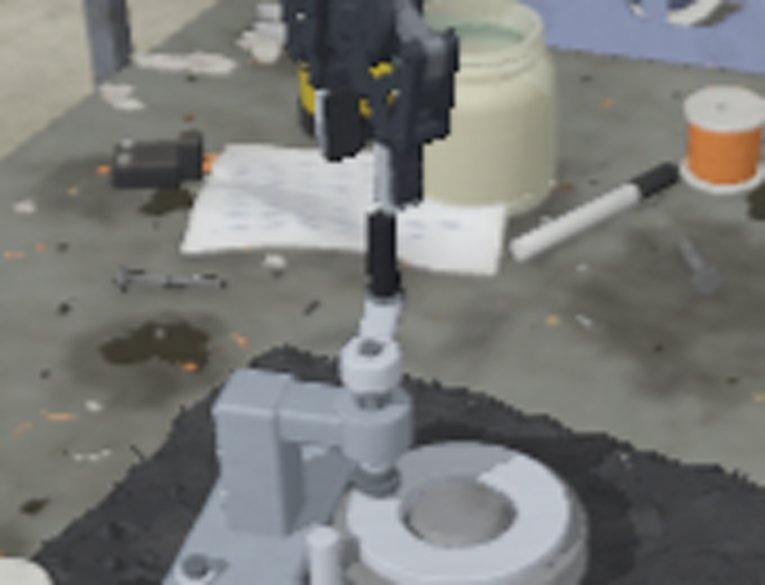

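Run:
```python
from h import *
c=camera("scene"); f=lambda P:((proj(c,P)-[130,90]+.5)*4.5-.5).round()
for p in((.6135,.099),(.611,.0985),(.6155,.1)): print(p,f([[*p,.170],[*p,.124]]).tolist())
s=get_state(); Rt=R.from_rotvec(s["tool_rot"])
for y in(-.03,0,.03): print(y,f([s["eef_pos"]+Rt.apply([0,y,.019])]))
W=cloud(c)
g=c["pixels"].max(2)
for v in range(136,158,3):
    print(v,W[v,208:222].round(3)[:, :].tolist()[5], c["pixels"][v,208:222].max(1))
```

```text
(0.6135, 0.099) [[381.0, 217.0], [384.0, 296.0]]
(0.611, 0.0985) [[379.0, 220.0], [383.0, 298.0]]
(0.6155, 0.1) [[381.0, 214.0], [385.0, 293.0]]
-0.03 [[407. 209.]]
0 [[376. 181.]]
0.03 [[346. 155.]]
136 [0.621, 0.106, 0.169] [202 206 208 210 212 169  94 154 161 157 153 135 192 210]
139 [0.607, 0.098, 0.171] [187 193 196 138  50  52  51  50  43  36 193 213 207 204]
142 [0.607, 0.099, 0.163] [190 190 188 129  48  45  43  41  38  34 182 205 204 200]
145 [0.609, 0.1, 0.154] [162 166 175 120  44  45  43  40  38  35 171 195 197 200]
148 [0.608, 0.1, 0.146] [108 106 107  69  42  45  44  41  38  35  89 134 161 173]
151 [0.607, 0.1, 0.139] [103 103 104  99  65  44  44  41  38  35  26  89 105 106]
154 [0.61, 0.102, 0.129] [118 115 111  98  68  44  44  41  37  33  42  59 100 114]
157 [0.609, 0.102, 0.121] [128 128 127 184 184 149 132 120 135 137 150 126 115 121]
```

Overlay check: the pin's axis projects to crop (382,215), matching the picture, and the fingers straddle it at (346,155) and (407,209). I'll descend and close to 20 mm.

Call:
move_arm(dp=[[-0.004, 0, 0.01], [-0.004, 0, 0.025], [-0.004, 0, 0.04], [-0.004, 0, 0.055], [-0.004, 0, 0.055], [-0.004, 0, 0.055], [-0.004, 0, 0.055]], angular=[[0, 0, 0], [0, 0, 0], [0, 0, 0], [0, 0, 0], [0, 0, 0], [0, 0, 0], [0, 0, 0]], hand=[0.05, 0.05, 0.05, 0.05, 0.02, 0.02, 0.02])

```text
time_s: 13.45
eef_pos: [0.6149, 0.0971, 0.1569]
tool_rot: [0.827, 3.03, 0.001]
wrist_force: [0.3, -0.7, 0.6]
finger_gap: 0.0199
gripper_force: 0.0
```

Run:
```python
from h import *
stat()
n=np.arange(1,9)
crank(1.38+n*np.pi/16,2.609-n*.075)
```

```text
13.45 pos [0.6149 0.0971 0.1569] yaw 2.609 clamp xy [ 0.0074 -0.0507] j [-0.44  0.53  0.29  1.71 -0.18  0.93  0.96] F [ 0.3 -0.7  0.6] gap 0.019925795994544904
[-0.005, -0.006, 0.002] [0.001, 0.001, 0.075]
[-0.011, -0.014, 0.002] [0.001, 0.001, 0.15]
[-0.015, -0.022, 0.002] [0.001, 0.001, 0.225]
[-0.018, -0.032, 0.002] [0.001, 0.001, 0.3]
[-0.019, -0.041, 0.002] [0.001, 0.001, 0.375]
[-0.018, -0.051, 0.002] [0.001, 0.001, 0.45]
[-0.015, -0.061, 0.002] [0.001, 0.001, 0.525]
[-0.01, -0.069, 0.002] [0.001, 0.001, 0.6]
```

Call:
move_arm(dp=[[-0.005, -0.006, 0.001], [-0.011, -0.014, 0.002], [-0.015, -0.022, 0.002], [-0.018, -0.032, 0.002], [-0.019, -0.041, 0.002], [-0.018, -0.051, 0.002], [-0.015, -0.061, 0.002], [-0.01, -0.069, 0.002]], angular=[[0, 0, 0.075], [0, 0, 0.15], [0, 0, 0.225], [0, 0, 0.3], [0, 0, 0.375], [0, 0, 0.45], [0, 0, 0.525], [0, 0, 0.6]], hand=[0.02, 0.02, 0.02, 0.02, 0.02, 0.02, 0.02, 0.02])

```text
time_s: 14.25
eef_pos: [0.5895, 0.0321, 0.1557]
tool_rot: [1.688, 2.645, 0.004]
wrist_force: [1.9, -0.7, 0.6]
finger_gap: 0.0198
gripper_force: 1.3
```

```bash
cat > k.py <<'E'
from h import *
import sys
a=[float(v) for v in sys.argv[1:]] # th0 th1 yaw0 yaw1
stat(); s=get_state(); q=Rm.T@(s["eef_pos"][:2]-O); print("tool th",-np.arctan2(q[1],q[0])%(2*np.pi),"r",np.hypot(*q))
W=cloud(camera("scene")); P=W.reshape(-1,3); d=np.hypot(P[:,0]-s["eef_pos"][0],P[:,1]-s["eef_pos"][1])
crank(np.linspace(a[0],a[1],9)[1:],np.linspace(a[2],a[3],9)[1:])
E
python3 k.py 2.951 4.522 2.009 1.409
```

```text
14.25 pos [0.5895 0.0321 0.1557] yaw 2.006 clamp xy [-0.0495 -0.0103] j [-0.46  0.5   0.46  1.81 -0.27  0.9   0.55] F [ 1.9 -0.7  0.6] gap 0.019791253589445595
tool th 2.9370601756199033 r 0.050593152599891174
[0.001, -0.009, 0.001] [0.002, 0.001, 0.066]
[0.004, -0.018, 0.0] [0.002, 0.001, 0.141]
[0.009, -0.027, 0.0] [0.002, 0.001, 0.216]
[0.015, -0.034, 0.0] [0.002, 0.001, 0.291]
[0.022, -0.041, 0.0] [0.002, 0.001, 0.366]
[0.031, -0.045, 0.0] [0.002, 0.0, 0.441]
[0.04, -0.048, 0.0] [0.002, 0.0, 0.516]
[0.05, -0.049, 0.0] [0.002, 0.0, 0.591]
```

Call:
move_arm(dp=[[0.001, -0.009, 0], [0.004, -0.018, 0], [0.009, -0.027, 0], [0.015, -0.034, 0], [0.022, -0.041, 0], [0.031, -0.045, 0], [0.04, -0.048, 0], [0.05, -0.049, 0]], angular=[[0, 0, 0.07], [0, 0, 0.14], [0, 0, 0.216], [0, 0, 0.29], [0, 0, 0.366], [0, 0, 0.44], [0, 0, 0.516], [0, 0, 0.59]], hand=[0.02, 0.02, 0.02, 0.02, 0.02, 0.02, 0.02, 0.02])

```text
time_s: 15.1
eef_pos: [0.5232, 0.0573, 0.1553]
tool_rot: [2.384, 2.044, 0.003]
wrist_force: [1.5, -1.1, -1.0]
finger_gap: 0.0197
gripper_force: 1.1
```

```bash
python3 k.py 4.522 4.522 1.409 2.609
```

```text
15.1 pos [0.5232 0.0573 0.1553] yaw 1.417 clamp xy [-0.0089  0.0479] j [-0.68  0.43  0.63  1.97 -0.33  0.84 -0.02] F [ 1.5 -1.1 -1. ] gap 0.019714226608769383
tool th 4.528285490874992 r 0.04876098877910371
[-0.003, 0.0, -0.0] [0.001, -0.001, -0.144]
[-0.003, 0.0, -0.0] [0.001, -0.001, -0.294]
[-0.003, 0.0, -0.0] [0.001, -0.001, -0.444]
[-0.003, 0.0, -0.0] [0.001, -0.001, -0.594]
[-0.003, 0.0, -0.0] [0.001, -0.001, -0.744]
[-0.003, 0.0, -0.0] [0.001, -0.001, -0.894]
[-0.003, 0.0, -0.0] [0.002, -0.001, -1.044]
[-0.003, 0.0, -0.0] [0.002, -0.001, -1.194]
```

Call:
move_arm(dp=[[-0.001, 0, 0], [-0.001, 0, 0], [-0.001, 0, 0], [-0.001, 0, 0], [-0.001, 0, 0], [-0.001, 0, 0], [-0.001, 0, 0], [-0.001, 0, 0]], angular=[[0, 0, -0.149], [0, 0, -0.298], [0, 0, -0.447], [0, 0, -0.596], [0, 0, -0.745], [0, 0, -0.894], [0, 0, -1.043], [0, 0, -1.19]], hand=[0.025, 0.025, 0.025, 0.025, 0.025, 0.025, 0.02, 0.02])

```text
time_s: 15.95
eef_pos: [0.5227, 0.0564, 0.1549]
tool_rot: [0.812, 3.034, 0.001]
wrist_force: [0.4, 0.3, 0.3]
finger_gap: 0.0202
gripper_force: 0.0
```

```bash
python3 k.py 4.522 6.093 2.609 2.009
python3 - <<'E'
from h import *
c=camera("scene");u0,v0=130,90;k=4.5
cv2.imwrite("pics/pin2.png",cv2.resize(c["pixels"][v0:v0+130,u0:u0+170][...,::-1],None,fx=k,fy=k,interpolation=cv2.INTER_CUBIC))
E
```

```text
15.95 pos [0.5227 0.0564 0.1549] yaw 2.619 clamp xy [-0.0096  0.0486] j [-0.44  0.39  0.31  1.95 -0.16  0.82  1.  ] F [0.4 0.3 0.3] gap 0.02015311298913154
tool th 4.516769736303587 r 0.0495613018325517
[0.008, 0.006, -0.0] [0.001, 0.001, 0.093]
[0.014, 0.014, -0.0] [0.001, 0.001, 0.168]
[0.018, 0.023, -0.0] [0.001, 0.001, 0.243]
[0.021, 0.032, -0.0] [0.001, 0.001, 0.318]
[0.022, 0.042, -0.0] [0.001, 0.001, 0.393]
[0.02, 0.052, -0.0] [0.001, 0.001, 0.468]
[0.017, 0.061, -0.0] [0.001, 0.001, 0.543]
[0.012, 0.07, -0.0] [0.001, 0.001, 0.618]
```

View pics/pin2.png

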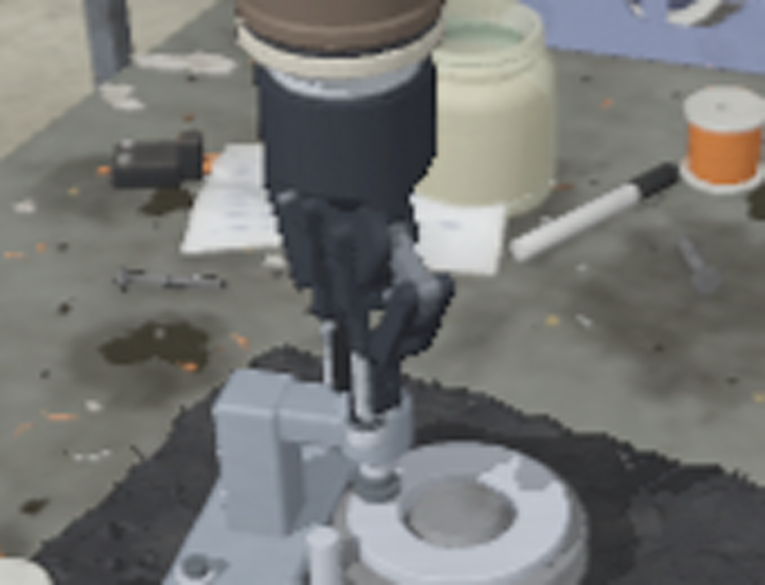

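The pin (about (345,365)) sits between the fingers, the crank has turned, and the pulley hasn't moved. Carrying on.

Call:
move_arm(dp=[[0.008, 0.006, 0], [0.014, 0.014, 0], [0.018, 0.023, 0], [0.021, 0.032, 0], [0.022, 0.042, 0], [0.02, 0.052, 0], [0.017, 0.061, 0], [0.012, 0.07, 0]], angular=[[0, 0, 0.09], [0, 0, 0.168], [0, 0, 0.243], [0, 0, 0.318], [0, 0, 0.393], [0, 0, 0.468], [0, 0, 0.543], [0, 0, 0.618]], hand=[0.02, 0.02, 0.02, 0.02, 0.02, 0.02, 0.02, 0.02])

```text
time_s: 16.85
eef_pos: [0.5462, 0.1236, 0.154]
tool_rot: [-1.714, -2.63, 0.002]
wrist_force: [-2.8, -0.3, -0.1]
finger_gap: 0.0199
gripper_force: 1.4
```

```bash
python3 k.py 6.093 7.664 2.009 1.409
```

```text
16.85 pos [0.5462 0.1236 0.154 ] yaw 1.986 clamp xy [0.0498 0.0095] j [-0.65  0.46  0.46  1.88 -0.26  0.87  0.35] F [-2.8 -0.3 -0.1] gap 0.01988751923309206
tool th 6.094819625448713 r 0.05067165707464615
[-0.002, 0.008, -0.001] [-0.0, -0.001, 0.049]
[-0.004, 0.017, -0.001] [-0.001, -0.001, 0.124]
[-0.009, 0.026, -0.001] [-0.001, -0.001, 0.199]
[-0.015, 0.034, -0.001] [-0.001, -0.001, 0.274]
[-0.022, 0.04, -0.001] [-0.001, -0.001, 0.349]
[-0.031, 0.045, -0.001] [-0.001, -0.001, 0.424]
[-0.04, 0.048, -0.001] [-0.001, -0.001, 0.499]
[-0.05, 0.049, -0.001] [-0.001, -0.001, 0.574]
```

Call:
move_arm(dp=[[-0.002, 0.008, 0], [-0.004, 0.017, 0], [-0.009, 0.026, 0], [-0.015, 0.034, 0], [-0.022, 0.04, 0], [-0.031, 0.045, 0], [-0.04, 0.048, 0], [-0.05, 0.049, 0]], angular=[[0, 0, 0.05], [0, 0, 0.124], [0, 0, 0.199], [0, 0, 0.274], [0, 0, 0.349], [0, 0, 0.424], [0, 0, 0.499], [0, 0, 0.574]], hand=[0.02, 0.02, 0.02, 0.02, 0.02, 0.02, 0.02, 0.02])

```text
time_s: 17.7
eef_pos: [0.6124, 0.0979, 0.1543]
tool_rot: [-2.387, -2.041, -0.0]
wrist_force: [-1.7, 2.2, -1.0]
finger_gap: 0.0202
gripper_force: 1.1
```

```bash
python3 k.py 7.664 7.664 1.409 2.609
```

```text
17.7 pos [0.6124 0.0979 0.1543] yaw 1.415 clamp xy [ 0.0087 -0.0485] j [-0.64  0.57  0.6   1.73 -0.39  0.95 -0.04] F [-1.7  2.2 -1. ] gap 0.020208930662825992
tool th 1.3930573112554896 r 0.049237713386440826
[0.003, -0.001, -0.001] [0.0, 0.0, -0.15]
[0.003, -0.001, -0.001] [0.0, 0.0, -0.3]
[0.003, -0.001, -0.001] [0.0, 0.0, -0.45]
[0.003, -0.001, -0.001] [0.0, 0.0, -0.6]
[0.003, -0.001, -0.001] [0.0, 0.001, -0.75]
[0.003, -0.001, -0.001] [0.0, 0.001, -0.9]
[0.003, -0.001, -0.001] [-0.0, 0.001, -1.05]
[0.003, -0.001, -0.001] [-0.0, 0.001, -1.2]
```

Call:
move_arm(dp=[[0.001, 0, 0], [0.001, 0, 0], [0.001, 0, 0], [0.001, 0, 0], [0.001, 0, 0], [0.001, 0, 0], [0.001, 0, 0], [0.001, 0, 0]], angular=[[0, 0, -0.149], [0, 0, -0.298], [0, 0, -0.447], [0, 0, -0.596], [0, 0, -0.745], [0, 0, -0.894], [0, 0, -1.043], [0, 0, -1.19]], hand=[0.025, 0.025, 0.025, 0.025, 0.025, 0.025, 0.02, 0.02])

```text
time_s: 18.55
eef_pos: [0.6153, 0.0994, 0.1555]
tool_rot: [0.816, 3.028, 0.005]
wrist_force: [9.8, 3.3, -4.2]
finger_gap: 0.0201
gripper_force: 4.5
```

```bash
python3 k.py 7.664 9.235 2.609 2.009
```

```text
18.55 pos [0.6153 0.0994 0.1555] yaw 2.615 clamp xy [ 0.0095 -0.0516] j [-0.43  0.53  0.28  1.71 -0.17  0.92  0.96] F [ 9.8  3.3 -4.2] gap 0.02011031915316015
tool th 1.3885493897273582 r 0.052502871245313464
[-0.006, -0.008, 0.001] [0.005, 0.005, 0.091]
[-0.012, -0.016, 0.001] [0.005, 0.004, 0.166]
[-0.016, -0.025, 0.001] [0.005, 0.004, 0.241]
[-0.019, -0.034, 0.001] [0.006, 0.004, 0.316]
[-0.019, -0.044, 0.0] [0.006, 0.004, 0.391]
[-0.018, -0.054, 0.0] [0.006, 0.004, 0.466]
[-0.015, -0.063, 0.0] [0.006, 0.003, 0.541]
[-0.01, -0.072, 0.0] [0.006, 0.003, 0.616]
```

Call:
move_arm(dp=[[-0.006, -0.008, 0], [-0.012, -0.016, 0], [-0.016, -0.025, 0], [-0.019, -0.034, 0], [-0.019, -0.044, 0], [-0.018, -0.054, 0], [-0.015, -0.063, 0], [-0.01, -0.072, 0]], angular=[[0, 0, 0.09], [0, 0, 0.166], [0, 0, 0.241], [0, 0, 0.316], [0, 0, 0.391], [0, 0, 0.466], [0, 0, 0.541], [0, 0, 0.616]], hand=[0.02, 0.02, 0.02, 0.02, 0.02, 0.02, 0.02, 0.02])

```text
time_s: 19.4
eef_pos: [0.5861, 0.0303, 0.1552]
tool_rot: [1.71, 2.631, 0.003]
wrist_force: [4.1, -0.2, -0.3]
finger_gap: 0.0198
gripper_force: 1.4
```

```bash
python3 k.py 9.235 10.806 2.009 1.409
```

```text
19.4 pos [0.5861 0.0303 0.1552] yaw 1.989 clamp xy [-0.0504 -0.0065] j [-0.46  0.49  0.45  1.82 -0.27  0.89  0.53] F [ 4.1 -0.2 -0.3] gap 0.019805549919645577
tool th 3.013717255901237 r 0.050770790225511106
[0.002, -0.005, 0.0] [0.002, 0.001, 0.049]
[0.004, -0.014, -0.0] [0.002, 0.001, 0.124]
[0.009, -0.023, -0.0] [0.002, 0.001, 0.199]
[0.015, -0.031, -0.0] [0.002, 0.001, 0.274]
[0.022, -0.037, -0.0] [0.002, 0.001, 0.349]
[0.031, -0.042, -0.0] [0.002, 0.001, 0.424]
[0.04, -0.045, -0.0] [0.002, 0.001, 0.499]
[0.05, -0.046, -0.0] [0.002, 0.001, 0.574]
```

Call:
move_arm(dp=[[0.001, -0.006, 0], [0.004, -0.014, 0], [0.009, -0.023, 0], [0.015, -0.031, 0], [0.022, -0.037, 0], [0.031, -0.042, 0], [0.04, -0.045, 0], [0.05, -0.046, 0]], angular=[[0, 0, 0.05], [0, 0, 0.124], [0, 0, 0.199], [0, 0, 0.274], [0, 0, 0.349], [0, 0, 0.424], [0, 0, 0.499], [0, 0, 0.574]], hand=[0.02, 0.02, 0.02, 0.02, 0.02, 0.02, 0.02, 0.02])

```text
time_s: 20.25
eef_pos: [0.5227, 0.0576, 0.1549]
tool_rot: [2.385, 2.042, 0.002]
wrist_force: [2.9, -1.8, -0.3]
finger_gap: 0.02
gripper_force: 1.3
```

```bash
python3 k.py 10.806 10.806 1.409 2.609
```

```text
20.25 pos [0.5227 0.0576 0.1549] yaw 1.416 clamp xy [-0.0084  0.0483] j [-0.67  0.43  0.62  1.97 -0.33  0.84 -0.03] F [ 2.9 -1.8 -0.3] gap 0.019979591058848983
tool th 4.539186474068089 r 0.04899981838296644
[-0.003, 0.001, -0.0] [0.001, -0.001, -0.146]
[-0.003, 0.001, -0.0] [0.001, -0.001, -0.296]
[-0.003, 0.001, -0.0] [0.001, -0.001, -0.446]
[-0.003, 0.001, -0.0] [0.001, -0.001, -0.596]
[-0.003, 0.001, -0.0] [0.001, -0.0, -0.746]
[-0.003, 0.001, -0.0] [0.001, -0.0, -0.896]
[-0.003, 0.001, -0.0] [0.001, -0.0, -1.046]
[-0.003, 0.001, -0.0] [0.001, -0.0, -1.196]
```

Call:
move_arm(dp=[[0, 0, 0], [0, 0, 0], [0, 0, 0], [0, 0, 0], [0, 0, 0], [0, 0, 0], [0, 0, 0], [0, 0, 0]], angular=[[0, 0, -0.149], [0, 0, -0.298], [0, 0, -0.447], [0, 0, -0.596], [0, 0, -0.745], [0, 0, -0.894], [0, 0, -1.043], [0, 0, -1.19]], hand=[0.025, 0.025, 0.025, 0.025, 0.025, 0.025, 0.02, 0.02])

```text
time_s: 21.1
eef_pos: [0.5224, 0.058, 0.1545]
tool_rot: [0.814, 3.034, 0.0]
wrist_force: [-1.1, -0.6, -0.2]
finger_gap: 0.0199
gripper_force: 0.0
```

```bash
python3 k.py 10.806 11.9 2.609 2.383
```

```text
21.1 pos [0.5224 0.058  0.1545] yaw 2.617 clamp xy [-0.008   0.0485] j [-0.44  0.39  0.3   1.95 -0.15  0.82  0.99] F [-1.1 -0.6 -0.2] gap 0.01992792938117152
tool th 4.548513570881061 r 0.04917732545569899
[0.005, 0.003, -0.0] [0.0, 0.0, 0.045]
[0.009, 0.008, -0.0] [0.0, 0.0, 0.073]
[0.013, 0.014, -0.0] [0.0, 0.0, 0.102]
[0.017, 0.02, -0.0] [0.0, 0.0, 0.13]
[0.019, 0.026, -0.0] [0.0, 0.0, 0.158]
[0.02, 0.033, -0.0] [0.0, 0.0, 0.186]
[0.021, 0.04, -0.0] [0.0, 0.0, 0.215]
[0.02, 0.047, -0.0] [0.0, 0.0, 0.243]
```

Call:
move_arm(dp=[[0.005, 0.003, 0], [0.009, 0.008, 0], [0.013, 0.014, 0], [0.017, 0.02, 0], [0.019, 0.026, 0], [0.02, 0.033, 0], [0.021, 0.04, 0], [0.02, 0.047, 0]], angular=[[0, 0, 0.045], [0, 0, 0.073], [0, 0, 0.102], [0, 0, 0.13], [0, 0, 0.158], [0, 0, 0.186], [0, 0, 0.215], [0, 0, 0.243]], hand=[0.02, 0.02, 0.02, 0.02, 0.02, 0.02, 0.02, 0.02])

```text
time_s: 21.95
eef_pos: [0.5267, 0.1085, 0.1535]
tool_rot: [-1.191, -2.903, 0.004]
wrist_force: [-4.7, -1.2, -0.8]
finger_gap: 0.0199
gripper_force: 1.9
```

```bash
python3 k.py 11.9 12.3 2.383 2.383
```

```text
21.95 pos [0.5267 0.1085 0.1535] yaw 2.363 clamp xy [0.0399 0.032 ] j [-0.57  0.42  0.35  1.92 -0.19  0.84  0.68] F [-4.7 -1.2 -0.8] gap 0.019949677650306096
tool th 5.607883620278328 r 0.05117861235848712
[-0.001, 0.001, -0.001] [-0.002, -0.002, -0.02]
[-0.001, 0.004, -0.001] [-0.002, -0.002, -0.02]
[-0.001, 0.006, -0.001] [-0.002, -0.002, -0.02]
[-0.001, 0.009, -0.001] [-0.002, -0.002, -0.02]
[-0.001, 0.011, -0.001] [-0.002, -0.002, -0.02]
[-0.002, 0.014, -0.001] [-0.002, -0.002, -0.02]
[-0.002, 0.016, -0.001] [-0.002, -0.002, -0.02]
[-0.003, 0.019, -0.001] [-0.002, -0.002, -0.02]
```

Call:
move_arm(dp=[[0, 0.002, 0], [0, 0.004, 0], [0, 0.006, 0], [0, 0.008, 0], [0, 0.008, 0]], angular=[[0, 0, 0], [0, 0, 0], [0, 0, 0], [0, 0, 0], [0, 0, 0]], hand=[0.02, 0.02, 0.02, 0.02, 0.02])

```text
time_s: 22.5
eef_pos: [0.5348, 0.1144, 0.1544]
tool_rot: [1.19, 2.907, 0.0]
wrist_force: [-1.7, 0.1, -1.1]
finger_gap: 0.0202
gripper_force: 0.8
```

Call:
move_arm(dp=[[0, 0.001, 0], [0, 0.002, 0], [0, 0.002, 0]], angular=[[0, 0, 0], [0, 0, 0], [0, 0, 0]], hand=[0.02, 0.02, 0.02])

```text
time_s: 22.8
eef_pos: [0.5351, 0.1147, 0.1543]
tool_rot: [-1.191, -2.906, 0.003]
wrist_force: [-7.0, -3.3, 3.4]
finger_gap: 0.0203
gripper_force: 3.6
```

```bash
python3 k.py 12 12.2 2.383 2.383|head -3
```

```text
22.8 pos [0.5351 0.1147 0.1543] yaw 2.364 clamp xy [0.0438 0.0224] j [-0.57  0.43  0.35  1.9  -0.19  0.85  0.68] F [-7.  -3.3  3.4] gap 0.020286688222997798
tool th 5.811506986161277 r 0.04921125554832569
[0.001, -0.003, -0.001] [-0.002, -0.001, -0.019]
```

Call:
move_arm(dp=[[0, 0.001, 0], [0, 0.002, 0], [0, 0.003, 0], [0, 0.003, 0], [0, 0.003, 0]], angular=[[0, 0, 0], [0, 0, 0], [0, 0, 0], [0, 0, 0], [0, 0, 0]], hand=[0.02, 0.02, 0.02, 0.02, 0.02])

```text
time_s: 23.35
eef_pos: [0.5356, 0.1151, 0.1541]
tool_rot: [-1.191, -2.903, 0.007]
wrist_force: [-12.4, -9.3, 9.0]
finger_gap: 0.0199
gripper_force: 7.7
```

```bash
python3 k.py 12 12.2 2.383 2.383|head -3
```

```text
23.35 pos [0.5356 0.1151 0.1541] yaw 2.363 clamp xy [0.0442 0.0218] j [-0.57  0.43  0.35  1.9  -0.19  0.85  0.67] F [-12.4  -9.3   9. ] gap 0.01986902079941246
tool th 5.824057268951513 r 0.049276571281287665
[0.001, -0.004, -0.001] [-0.006, -0.002, -0.02]
```

The tool stalls at crank ≈ 12 with the force climbing to 15 N, so this is the hard stop. I'll release: centre the gripper, open it, and lift.

Call:
move_arm(dp=[[0, -0.004, 0], [0, -0.005, 0], [0, -0.005, 0], [0, -0.005, 0], [0, -0.005, 0], [0, -0.005, -0.03], [0, -0.005, -0.07], [0, -0.005, -0.11]], angular=[[0, 0, 0], [0, 0, 0], [0, 0, 0], [0, 0, 0], [0, 0, 0], [0, 0, 0], [0, 0, 0], [0, 0, 0]], hand=[0.02, 0.04, 0.05, 0.05, 0.05, 0.05, 0.05, 0.05])

```text
time_s: 24.2
eef_pos: [0.5343, 0.1143, 0.2654]
tool_rot: [-1.19, -2.907, 0.001]
wrist_force: [0.8, 0.7, -0.1]
finger_gap: 0.0501
gripper_force: 0.0
```

```bash
cat > v.py <<'E'
from h import *
stat()
W=cloud(camera("scene")); P=W.reshape(-1,3); q=(P[:,:2]-O)@Rm; r=np.hypot(q[:,0],q[:,1])
m=(P[:,2]>.128)&(P[:,2]<.162)&(r<.068)&(r>.03)
print("pin",m.sum(),np.median(P[m],0),np.median(q[m],0),P[m,2].max())
E
python3 v.py
python3 - <<'E'
from h import *
rows([(.35,.35,.28,2.4)])
E
```

```text
24.2 pos [0.5343 0.1143 0.2654] yaw 2.365 clamp xy [0.0437 0.0232] j [-0.61  0.3   0.39  1.77 -0.13  1.09  0.62] F [ 0.8  0.7 -0.1] gap 0.050125505704762104
pin 103 [0.52756978 0.11231418 0.14603642] [0.04371117 0.0301536 ] 0.15900311078743304
[0.299, 0.036, -0.009] [0.008, 0.004, -0.036]
```

Call:
move_arm(dp=[[0.04, 0.005, -0.005], [0.08, 0.01, -0.01], [0.12, 0.015, -0.01], [0.16, 0.02, -0.01], [0.2, 0.025, -0.01], [0.24, 0.03, -0.01], [0.28, 0.035, -0.01], [0.32, 0.036, -0.01]], angular=[[0, 0, 0], [0, 0, 0], [0, 0, 0], [0, 0, 0], [0, 0, 0], [0, 0, 0], [0, 0, 0], [0, 0, 0]], hand=[0.05, 0.05, 0.05, 0.05, 0.05, 0.05, 0.05, 0.05])

```text
time_s: 25.05
eef_pos: [0.3306, 0.366, 0.2744]
tool_rot: [1.189, 2.907, 0.002]
wrist_force: [0.5, 0.9, -0.2]
finger_gap: 0.05
gripper_force: 0.0
```

```bash
cat > v2.py <<'E'
from h import *
stat()
c=camera("top"); W=cloud(c); g=c["pixels"].astype(int)
q=(W[...,:2]-O)@Rm
# pulley by white-ring pixels rayed at z=.034
u,v=np.meshgrid(np.arange(512),np.arange(384))
m=(g.min(2)>185)&(np.hypot(q[...,0]+.042,q[...,1])<.075)&(W[...,2]<.05)&(W[...,2]>.02)&(q[...,0]<-.03)
pts=np.array([ray(c,(a,b),.034)[:2] for a,b in zip(u[m],v[m])]); k=(pts-O)@Rm
print("ring px",m.sum(),"clamp bbox",k.min(0),k.max(0))
# robust circle fit on outer radius
from scipy.optimize import least_squares
ang=np.arctan2(k[:,1],k[:,0]+.042); out=[]
for a in np.linspace(-np.pi,np.pi,36):
    s=abs((ang-a+np.pi)%(2*np.pi)-np.pi)<.09
    if s.sum()>3 and abs(a)>1.3:
        kk=k[s]; out.append(kk[np.argmax(np.hypot(kk[:,0]+.042,kk[:,1]))])
out=np.array(out); f=least_squares(lambda p:np.hypot(out[:,0]-p[0],out[:,1]-p[1])-p[2],[-.042,0,.056],loss="soft_l1",f_scale=.001)
print("centre",f.x)
for n,z,x,y in(("post_l",.044,.014,.047),("post_r",.044,.014,-.047)):
    mm=(abs(W[...,2]-z)<.006)&(np.hypot(q[...,0]-x,q[...,1]-y)<.014)&(g.min(2)>170)
    if mm.sum(): print(n,mm.sum(),np.mean([(ray(c,(a,b),z)[:2]-O)@Rm for a,b in zip(u[mm],v[mm])],0))
for n,(a,b),z,rr in(("spool",(181,244),.05,20),): pass
c0=np.load("top0.npz")["pixels"].astype(int)
d=abs(g-c0).max(2)>40; print("changed near spool/spanner/tape",d[230:258,168:198].sum(),d[180:252,338:362].sum(),d[132:160,334:364].sum())
E
python3 v2.py
```

```text
25.05 pos [0.3306 0.366  0.2744] yaw 2.365 clamp xy [0.3374 0.1595] j [-1.12  0.2   0.21  1.87 -0.05  1.08 -0.1 ] F [ 0.5  0.9 -0.2] gap 0.050033609504839524
ring px 476 clamp bbox [-0.09461512 -0.05062486] [-0.02982044  0.05410338]
centre [-0.04138197 -0.00035028  0.05355539]
post_l 22 [0.01541311 0.04769451]
post_r 10 [ 0.01499404 -0.04678386]
changed near spool/spanner/tape 0 172 0
```

The pulley is 74.4 mm and 73.0 mm from the two post centres (73.5 mm means touching). I'll check the spanner area, where some pixels changed.

Run:
```python
from h import *
g=camera("top")["pixels"].astype(int); c0=np.load("top0.npz")["pixels"].astype(int)
for a in(c0,g):
    w_=np.argwhere(a[175:255,335:365].min(2)>150); print(len(w_),w_.mean(0),w_.min(0),w_.max(0))
    print(a[175:255,335:365].mean())
d=np.argwhere(abs(g-c0)[175:255,335:365].max(2)>40); print(d.min(0),d.max(0),d.mean(0))
s=camera("scene")["pixels"].astype(int); s0=np.load("scene0.npz")["pixels"].astype(int)
print("scene spanner diff",(abs(s-s0)[245:318,312:358].max(2)>40).sum())
```

```text
282 [41.20921986 15.37234043] [9 9] [74 21]
78.33486111111111
259 [42.02702703 15.45559846] [10  9] [74 21]
70.35847222222222
[10  9] [72 19] [32.95808383 14.35928144]
scene spanner diff 151
```

The spanner's outline spans the same pixels, so only the arm's shadow changed. Handing in.

```bash
python3 -c "
from h import *
print(hand_in())"
```

```text
the job is handed in; nothing more can be done
None
```

The pulley is home against both stop posts and the crank is wound to its hard stop, so the pad presses on the pulley; the gripper has let go, the spanner, spool and tape lie where they were, and the job is handed in at about 25 s.

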